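# Scrub the tall paint pot and hang the brush against the stop

### The arm

A 7-joint arm with a two-finger parallel gripper is mounted at the origin on the work surface. World frame = base frame: x ahead of the robot, y to its left, z up, the work surface at z = 0. Lengths are in m, angles in rad, forces in N, time in s.
With the tool pointing down it reaches from about 0.425 to 0.875 m from the base axis. Payload 4.7 kg.
Tool frame: the origin (TCP) lies at the very end of the fingers, on their centre line; the grasp point (between the pads) lies 19 mm behind it (grip_point_offset is the distance from the TCP to the grasp point, in m); x points along the fingers, z is the direction in which the jaws open and shut, and the axes are right-handed (so a half turn about x gives the same grasp; the last joint's range is limited). The gripper opens to 87 mm and grips with 3 to 60 N. Pads are 19 mm wide; open, the fingers measure 117 mm over their backs; the gripper's body (75 mm by 190 mm) begins 51 mm behind the grasp point.
Start: joints at [1.155, 0.321, -0.07, 1.45, 0.023, 1.371, -0.057], TCP at [0.271, -0.591, 0.193] pointing down, gripper open.
Joint ranges: [-2.86, 2.86], [-0.3, 2.09], [-1.38, 1.24], [0.06, 2.45], [-1.56, 4.7], [0.09, 2.05], [-2.69, 2.69]. Speed limits (rad/s): [2.57, 2.57, 3.14, 3.14, 3.14, 3.14, 3.14].

### API

Orientations are given as a rotation vector (axis times angle).
In Python, from bench import get_state, get_image, calibration, close_job, grip_point_offset gives the robot as it stands.
- The arm moves only by the tool play_rows, never from a script. Its argument "targets" is a list of rows, each an object with "claw": the closure, from 0 (fully open) to 1 (shut); "linear": the shift along the tool's x, y, z as a fraction of full scale, a list of three; "rotation": the turn, a rotation vector about the tool's x, y, z as a fraction of full scale, a list of three. In form: [{"claw": claw, "linear": [x, y, z], "rotation": [wx, wy, wz]}, ...]. A call has 1 to 10 rows; each row shifts and turns the pose as measured when the row begins, along the tool's axes as they then stand; what a row does not reach is not made up. Full scale, the value 1, is 2.5 cm for a shift and 90 degrees for a turn. A row lasts 1/12 s, in which the tool goes at most 41.7 mm and 7.16 degrees, less where a joint would pass 70% of its speed; a pose out of reach is approached as far as the arm can. A call with a number of a shift or a turn outside -1 to 1 is refused whole. A call with a gripper value outside its range is refused whole. The fingers move at their own pace and stop on an object; "newtons" is the grip in N (left out, the last holds). Time passes only in rows, so rows that do not move let the fingers close. It gives the time, the measured TCP pose, the force and the opening at its end, in the units of the state.
- get_state(): the state, without advancing time (a new reading comes with each control period).
- get_image(name): name is "scene" or "top" or "wrist"; returns the picture (480x640x3 uint8, blue, green, red); there is no depth.
- calibration(name): a dict with "fx", "fy", "cx", "cy" (pixels), "rvec" (rotation vector, rad) and "tvec" (3), from world to camera coordinates, as OpenCV has them; the wrist camera has in their place "hand_eye" (4x4, takes a point from camera to tool coordinates, whose origin is the TCP and whose axes are the tool frame's). Camera axes: x right, y down, z forward; pixel columns grow to the right and rows downward; lengths in m; the calibration is good to about 2 mm. A picture is of the moment at which its call begins: read the wrist's pose just before it. calibration takes no time and is no camera call.
- close_job(): hands the job in, once; it reports no verdict.
The state is a dict: "time": time; "joint_positions": joint angles; "qd": joint speeds; "joint_torque": joint torques, N m; "position": TCP position; "tool_rot": TCP orientation; "ft_force": force on the tool from outside, world axes, zero at the start; "torque": the same for the moment, N m; "grip_width": opening from 0.0 (shut) to 1.0 (fully open).
Only numpy, scipy, OpenCV 4.12 (cv2) and the standard library are available. Lean on these libraries where they do the work, as an engineer would, in place of code of your own. Each camera call takes 0.05 s, during which the arm holds its last target. There are 200 camera calls.

### The job

Lift the long pot brush off the drying rail and scrub out the tall open white pot: three full strokes, each down to the bottom and back up until the top of the bristles is at least level with the rim, without tipping or shoving the pot about. Hang the brush back on the rail by its hook about where it hung before and let go; then slide it along the bar until it rests against the stop collar, without shifting the collar, and leave it hanging there. Leave the other things on the bench alone.

Things in the scene. Friction and masses are not known exactly. Their poses are not given: they have to be found in the camera images.
- brush: Pot brush, 227 mm long, 170 g, hanging upright. Origin: centre of the foot of the bristles; z up its axis. White bristle head 46 mm diameter, z 0 to 55 mm; 8 mm rod on the axis to z 108; there it steps 32 mm aside to -x, rises to z 172 and returns to the axis (a C open to +x, which the bar passes through along y); then the hook (see hook) and on top the wooden grip block (see grip).
- grip (a point): On the brush's axis at z 206 mm of the brush, axes as the brush: the point to grasp on the wooden grip block, which is 26 (x) by 20 (y) mm and spans z 173 to 227. A fingertip 19 mm below this point clears the hook by 13 mm.
- hook (a point): On the brush's axis at z 155 mm of the brush: lies on the bar's centre line when hung. The hook is an upturned-V hood, smooth inside, 50 mm long in y (25 mm to either side), top at z 174, legs down to z 150 at x = +-13 mm; the C's lower arm is 43 mm below this point. To unhook, lift about 20 mm and move to the brush's -x; hook on in reverse.
- rail_mid (a point): Middle of the drying rail's bar, on its centre line, 187 mm above the bench. Round polished steel bar, 12 mm diameter, along the point's y; x points away from the robot; a post 14 mm thick at y = +-170 mm. Foot tray below 130 by 380 mm, 10 mm high. Fixed. The brush hangs at positive y with its C open to +x.
- collar_face (a point): Centre (on the bar's centre line) of the face, towards +y, of the dark stop collar clamped on the bar: 28 mm diameter, 16 mm long, on the negative-y half of the bar; a hung brush touches it when the hook point is 25 mm from this point. Axes as the rail.
- pot: The tall white ceramic pot: open straight round pot 82 mm outer diameter, 95 mm high, wall 4 mm, inner floor 8 mm above the origin, inner diameter about 72 mm; loose, 0.45 kg. Origin at the centre of its underside.
- tub: Bystander: low open white plastic tub, 86 mm diameter, 42 mm high, loose. Origin at the centre of its underside.
- paint: Bystander: closed paint jar with black cap, 56 mm diameter, 100 mm high, loose. Origin at the centre of its underside.
- flask: Bystander: closed white plastic bottle with a cap, 60 mm diameter, 140 mm high, loose. Origin at the centre of its underside.
Not all that is in view belongs to the job. What is shaped like the brush but blue, orange or yellow is not meant.

How it is judged:
By the outcome, as a careful person would: the job done as asked, in the order asked, and still so for the second after the job is handed in, with the robot touching nothing.
It also fails if it takes over 67 s, if anything falls off the work surface, if the arm or the gripper's body presses on something with over 40 N, if the wrist force passes 120 N, or if a joint passes its speed limit or range.

## Working session

There is one attempt and no reset: what is moved stays moved. The work goes in short steps, Python scripts to look and compute and a tool call to move; the robot and the scene stay as the last step left them, time stands still between calls to the robot, and variables do not carry over. Pictures are saved under pics/ and viewed, about 8 in all and at most 12, crops included, and the job is handed in when it is done.

Besides the shell and the picture viewer there is one more tool, called after ">>>" as name(argument=value, ...) on one line, values as JSON. play_rows: Moves the arm, as the interface text tells. Shift numbers are shares of 2.5 cm and turn numbers shares of 90 degrees, none past 1 either way. Its arguments: {"type":"object","properties":{"targets":{"type":"array"},"newtons":{"type":"number"}},"required":["targets"]}

```bash
mkdir -p pics; ls; python3 - <<'E'
from bench import *
import cv2
s=get_state();print(s)
for n in("scene","top"):
    cv2.imwrite(f"pics/{n}0.png",get_image(n));print(n,calibration(n))
print(calibration("wrist"),grip_point_offset)
E
```

```text
pics
{'time': 0.0, 'joint_positions': array([ 1.15508687,  0.32183653, -0.07010312,  1.45165972,  0.02259656,
        1.37078606, -0.05690125]), 'qd': array([-4.81297137e-04,  4.87054459e-05,  9.79446973e-04, -5.62435395e-05,
       -1.69139733e-03, -1.85803640e-03,  8.00832532e-04]), 'joint_torque': array([ 6.74703233e-05, -4.91295612e+01, -4.03809054e-01, -3.12534857e+01,
       -6.38373778e-02,  4.36448108e-02,  1.86507564e-04]), 'position': array([ 0.27056746, -0.59035038,  0.19216059]), 'tool_rot': array([ 0.88800392,  1.38410901, -0.88643925]), 'ft_force': array([-0.63755794, -0.31961955,  0.6589105 ]), 'torque': array([0.00342765, 0.001221  , 0.05237675]), 'grip_width': 1.002555721390483}
scene {'fx': 612.3374875348485, 'fy': 612.3374875348485, 'cx': 312.0160757571631, 'cy': 235.16482294299107, 'rvec': array([ 1.94266862,  1.70207563, -0.57143822]), 'tvec': array([-0.11326402, -0.34282017,  1.87390344])}
top {'fx': 582.0289818175142, 'fy': 582.0289818175142, 'cx': 309.641479669464, 'cy': 241.52774875617655, 'rvec': array([ 2.00036241, -2.19845958,  0.25006763]), 'tvec': array([0.10515294, 0.61383825, 1.1179596 ])}
{'fx': 405.4651788461718, 'fy': 405.4651788461718, 'cx': 313.3376408676658, 'cy': 242.36536002191394, 'hand_eye': array([[ 3.25951967e-04, -2.55922120e-01,  9.66697348e-01,
        -1.90952479e-01],
       [-2.49186558e-04, -9.66697390e-01, -2.55922047e-01,
         7.08816689e-02],
       [ 9.99999916e-01, -1.57469690e-04, -3.78869268e-04,
        -3.16382091e-04],
       [ 0.00000000e+00,  0.00000000e+00,  0.00000000e+00,
         1.00000000e+00]])} 0.0187
```

View pics/scene0.png

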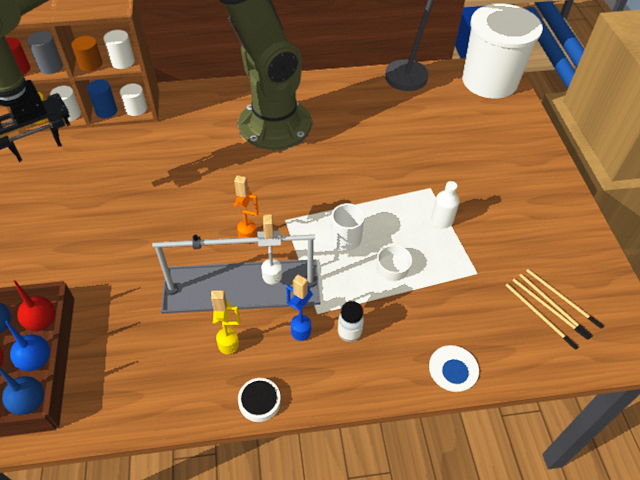

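View pics/top0.png

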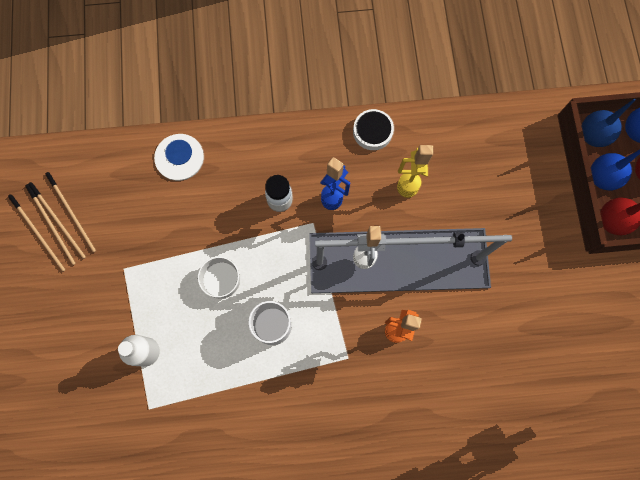

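The scene view shows the rail with the white brush at (270,250), and orange (246,210), blue (300,310) and yellow (227,325) decoys standing around it. The pot candidates are the tall white cylinder (348,225) and the low tub (393,262). In the top view the brush is at (370,245), the pot at (270,322), the tub at (219,278) and the collar at (459,240). I'll confirm with one composite crop.

```bash
python3 - <<'E'
import cv2,numpy as np
t=cv2.imread("pics/top0.png");s=cv2.imread("pics/scene0.png")
a=cv2.resize(t[220:355,240:520],None,fx=2.85,fy=2.85,interpolation=cv2.INTER_CUBIC)[:,:798]
b=cv2.resize(s[195:295,145:425],(a.shape[1],215*a.shape[1]//798),interpolation=cv2.INTER_CUBIC)
b=cv2.resize(s[200:274,145:425],None,fx=2.85,fy=2.85,interpolation=cv2.INTER_CUBIC)[:,:798]
cv2.imwrite("pics/c1.png",np.vstack([a,b]));print(a.shape,b.shape)
E
```

```text
(385, 798, 3) (211, 798, 3)
```

View pics/c1.png

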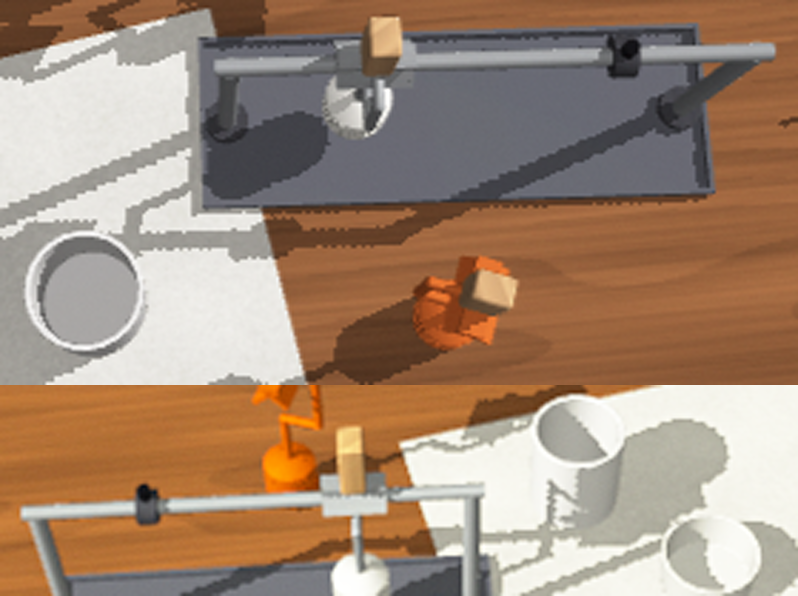

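The crop confirms it. The white-headed brush hangs by its hood on the bar at top px ≈(371,240), and the tall cylinder at (269.5,322.5) is the pot: deep, with its rim far above its base. The dark collar is at ≈(459,239). Next I turn these pixels into positions.

```bash
cat >h.py <<'E'
import numpy as np,cv2
from bench import *
from scipy.spatial.transform import Rotation as R
def ray(n,px):
    c=calibration(n)
    if 'rvec' in c:
        M=R.from_rotvec(c['rvec']).as_matrix();o=-M.T@c['tvec'];Rw=M.T
    d=Rw@np.array([(px[0]-c['cx'])/c['fx'],(px[1]-c['cy'])/c['fy'],1]);return o,d
def atz(n,px,z):
    o,d=ray(n,px);return (o+d*(z-o[2])/d[2]).round(4)
def proj(n,p):
    c=calibration(n);K=np.array([[c['fx'],0,c['cx']],[0,c['fy'],c['cy']],[0,0,1]])
    return cv2.projectPoints(np.array(p,float).reshape(-1,3),c['rvec'],c['tvec'],K,None)[0].reshape(-1,2).round(1)
def T(x,y):return (240+x/2.85,220+y/2.85)
def S(x,y):return (145+x/2.85,200+(y-385)/2.85)
E
python3 - <<'E'
from h import *
for n in("top","scene"):print(ray(n,(320,240))[0])
L=[("barL top",'top',T(216,67),.187),("barR top",'top',T(775,50),.187),("barL sc",'scene',S(483,490),.187),("barR sc",'scene',S(22,514),.187),
("collar top +y edge",'top',T(608,56),.187),("collar top -y edge",'top',T(640,56),.187),("collar sc+",'scene',S(159,505),.187),("collar sc-",'scene',S(135,506),.187),
("hood top +y",'top',T(336,60),.19),("hood -y",'top',T(414,60),.19),("hood sc +",'scene',S(386,494),.19),("hood sc -",'scene',S(322,497),.19),
("griptop top",'top',T(386,29),.259),("griptop sc",'scene',S(350,431),.259),
("pot rim top",'top',T(84,292),.095),("pot rim sc",'scene',S(579,433),.095),
("pot floor top",'top',T(92,300),.008),
("tray tl",'top',T(197,40),.01),("tray bl",'top',T(197,210),.01),("tray tr",'top',T(697,25),.01),("tray br",'top',T(713,193),.01),
("tub",'top',(219,278),.042),("flask",'top',(126,349),.14),("orange grip",'top',T(490,290),.227),("orange foot",'top',T(448,325),.02)]
for a,n,p,z in L:print(a,atz(n,p,z))
print(R.from_rotvec(get_state()['tool_rot']).as_matrix().round(3))
E
```

```text
[0.34950858 0.06684283 1.22925343]
[ 1.41722192 -0.08828267  1.27497322]
barL top [0.5891 0.038  0.187 ]
barR top [ 0.5662 -0.3222  0.187 ]
barL sc [0.5918 0.0381 0.187 ]
barR sc [ 0.5693 -0.3197  0.187 ]
collar top +y edge [ 0.5724 -0.2145  0.187 ]
collar top -y edge [ 0.5705 -0.235   0.187 ]
collar sc+ [ 0.5741 -0.2143  0.187 ]
collar sc- [ 0.5727 -0.2328  0.187 ]
hood top +y [ 0.5857 -0.0392  0.19  ]
hood -y [ 0.581  -0.0892  0.19  ]
hood sc + [ 0.5883 -0.038   0.19  ]
hood sc - [ 0.5848 -0.0878  0.19  ]
griptop top [ 0.5863 -0.0644  0.259 ]
griptop sc [ 0.5782 -0.0619  0.259 ]
pot rim top [0.4624 0.1399 0.095 ]
pot rim sc [0.4705 0.1407 0.095 ]
pot floor top [0.4647 0.1402 0.008 ]
tray tl [0.6521 0.0454 0.01  ]
tray bl [0.5231 0.0575 0.01  ]
tray tr [ 0.6278 -0.3329  0.01  ]
tray br [ 0.4997 -0.3239  0.01  ]
tub [0.5686 0.2401 0.042 ]
flask [0.4342 0.4045 0.14  ]
orange grip [ 0.4275 -0.1116  0.227 ]
orange foot [ 0.4215 -0.1149  0.02  ]
[[-0.001  0.909  0.417]
 [ 0.002  0.417 -0.909]
 [-1.    -0.    -0.002]]
```

Both cameras agree. The rail middle is ≈(0.579,-0.141) with yaw -3.6°, the hook is at ≈(0.584,-0.0635), the collar face is at y≈-0.214, and the pot is at ≈(0.466,0.140). I start moving: up, and turned so the jaws lie along the bar.

>>> play_rows(targets=[{"claw":0,"linear":[-1,0,0],"rotation":[0.078,0,0]},{"claw":0,"linear":[-1,0,0],"rotation":[0.078,0,0]},{"claw":0,"linear":[-1,0,0],"rotation":[0.078,0,0]},{"claw":0,"linear":[-1,0,0],"rotation":[0.078,0,0]},{"claw":0,"linear":[-0.8,0,-1],"rotation":[0,0,0]},{"claw":0,"linear":[0,0.5,-1],"rotation":[0,0,0]},{"claw":0,"linear":[0,0.5,-1],"rotation":[0,0,0]},{"claw":0,"linear":[0,0.5,-1],"rotation":[0,0,0]},{"claw":0,"linear":[0,0.5,-1],"rotation":[0,0,0]},{"claw":0,"linear":[0,0.5,-1],"rotation":[0,0,0]}])

```text
time: 0.93
position: [0.3391, -0.4451, 0.31]
tool_rot: [1.281, 1.18, -1.281]
ft_force: [-0.4, -0.2, -0.1]
grip_width: 1.002
```

```bash
cat >>h.py <<'E'
YAW=np.arctan2(-.0227,.3594)   # rail yaw
RX=np.array([np.cos(YAW),np.sin(YAW),0]);RY=np.array([-np.sin(YAW),np.cos(YAW),0])
MID=np.array([.579,-.1413,.187]);HOOK=MID+.078*RY;POT=np.array([.466,.140,0])
G=np.column_stack([[0,0,-1],RX,-RY])  # goal tool axes (x,y,z)
def plan(goal,Rg=G):
    s=get_state();M=R.from_rotvec(s['tool_rot']).as_matrix()
    d=M.T@(np.array(goal)-s['position'])/.025
    w=R.from_matrix(M.T@Rg).as_rotvec()/(np.pi/2)
    print('t',round(s['time'],2),'pos',s['position'].round(4),'F',s['ft_force'].round(1),'w',round(float(s['grip_width'])*87,1),'shift',d.round(2),'turn',w.round(3))
E
python3 -c "
from h import *
plan(HOOK+[0,0,.12]);print(HOOK)"
```

```text
t 0.93 pos [ 0.3391 -0.4451  0.31  ] F [-0.4 -0.2 -0.1] w 87.2 shift [  0.19   8.32 -16.12] turn [-0.02  -0.007  0.007]
[ 0.58391675 -0.06345512  0.187     ]
```

>>> play_rows(targets=[{"claw":0,"linear":[0,0.5,-1],"rotation":[-0.02,-0.007,0.007]},{"claw":0,"linear":[0,0.5,-1],"rotation":[0,0,0]},{"claw":0,"linear":[0,0.5,-1],"rotation":[0,0,0]},{"claw":0,"linear":[0,0.5,-1],"rotation":[0,0,0]},{"claw":0,"linear":[0,0.5,-1],"rotation":[0,0,0]},{"claw":0,"linear":[0,0.5,-1],"rotation":[0,0,0]},{"claw":0,"linear":[0,0.5,-1],"rotation":[0,0,0]},{"claw":0,"linear":[0,0.5,-1],"rotation":[0,0,0]},{"claw":0,"linear":[0,0.5,-1],"rotation":[0,0,0]},{"claw":0,"linear":[0,0.5,-1],"rotation":[0,0,0]}])

```text
time: 1.77
position: [0.483, -0.1892, 0.3061]
tool_rot: [1.253, 1.185, -1.258]
ft_force: [0.8, -0.3, -0.6]
grip_width: 1.0
```

>>> play_rows(targets=[{"claw":0,"linear":[0,0.5,-1],"rotation":[0,0,0]},{"claw":0,"linear":[0,0.5,-1],"rotation":[0,0,0]},{"claw":0,"linear":[0,0.5,-1],"rotation":[0,0,0]},{"claw":0,"linear":[0,0.5,-1],"rotation":[0,0,0]},{"claw":0,"linear":[0,0.5,-1],"rotation":[0,0,0]},{"claw":0,"linear":[0,0.5,-0.6],"rotation":[0,0,0]},{"claw":0,"linear":[0,0,0],"rotation":[0,0,0]}])

```text
time: 2.35
position: [0.5693, -0.0389, 0.3029]
tool_rot: [1.248, 1.196, -1.252]
ft_force: [0.0, -0.5, 0.1]
grip_width: 1.003
```

```bash
python3 -c "
from h import *
plan(HOOK+[0,0,.12]);plan(HOOK+[0,0,.033])
cv2.imwrite('pics/w1.png',get_image('wrist'))"
```

```text
t 2.35 pos [ 0.5693 -0.0389  0.3029] F [ 0.  -0.5  0.1] w 87.3 shift [-0.18  0.63  0.95] turn [ 0.007 -0.004  0.006]
t 2.35 pos [ 0.5693 -0.0389  0.3029] F [ 0.  -0.5  0.1] w 87.3 shift [3.3  0.67 0.97] turn [ 0.007 -0.004  0.006]
```

View pics/w1.png

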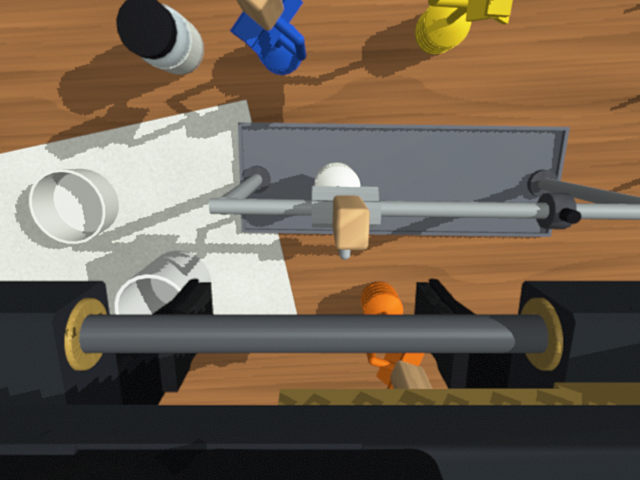

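The wrist view shows the white brush's wooden block at about (350,220). The bar runs from (215,206) to (540,211), and the orange decoy stands nearer the robot at (395,330). I'll check these positions with the wrist camera.

```bash
cat >>h.py <<'E'
def watz(px,z,s=None):
    s=s or get_state();c=calibration('wrist');H=c['hand_eye'];M=R.from_rotvec(s['tool_rot']).as_matrix()
    o=s['position']+M@H[:3,3];d=M@H[:3,:3]@np.array([(px[0]-c['cx'])/c['fx'],(px[1]-c['cy'])/c['fy'],1])
    return (o+d*(z-o[2])/d[2]).round(4)
def wproj(p):
    s=get_state();c=calibration('wrist');H=c['hand_eye'];M=R.from_rotvec(s['tool_rot']).as_matrix()
    q=np.linalg.inv(H)@np.r_[M.T@(np.array(p)-s['position']),1];return [round(c['fx']*q[0]/q[2]+c['cx'],1),round(c['fy']*q[1]/q[2]+c['cy'],1)]
E
python3 -c "
from h import *
for p,z in[((270,207),.187),((490,211),.187),((539,211),.187),((313,194),.187),((380,194),.187)]:print(p,watz(p,z))
print(wproj(HOOK),[wproj(HOOK+RX*a+RY*b+[0,0,.072]) for a in(-.013,.013) for b in(-.01,.01)])
g=cv2.imread('pics/w1.png')[160:280,270:430];cv2.imwrite('pics/w1c.png',cv2.resize(g,None,fx=5,fy=5,interpolation=2))"
```

```text
(270, 207) [ 0.5863 -0.0066  0.187 ]
(490, 211) [ 0.5743 -0.1745  0.187 ]
(539, 211) [ 0.5723 -0.2119  0.187 ]
(313, 194) [ 0.5945 -0.04    0.187 ]
(380, 194) [ 0.5918 -0.0907  0.187 ]
[np.float64(344.4), np.float64(206.2)] [[np.float64(368.6), np.float64(249.3)], [np.float64(335.4), np.float64(248.9)], [np.float64(370.7), np.float64(206.6)], [np.float64(336.4), np.float64(206.3)]]
```

View pics/w1c.png

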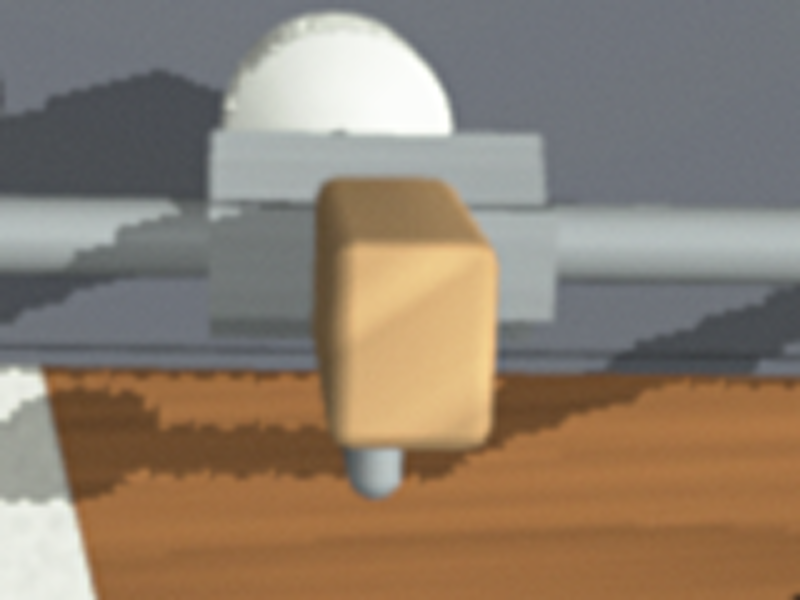

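The block's top-face corners, measured at (338–369, 208–249), match the projection of my model (335–371, 206–249) to within 3 px. I align above it and descend.

>>> play_rows(targets=[{"claw":0,"linear":[0,0.65,0.95],"rotation":[0.007,-0.004,0.006]},{"claw":0,"linear":[0,0,0],"rotation":[0,0,0]},{"claw":0,"linear":[0,0,0],"rotation":[0,0,0]}])

```text
time: 2.65
position: [0.5823, -0.0671, 0.3018]
tool_rot: [1.252, 1.179, -1.261]
ft_force: [0.9, 0.6, -0.7]
grip_width: 1.0
```

```bash
python3 -c "
from h import *
plan(HOOK+[0,0,.033])"
```

```text
t 2.65 pos [ 0.5823 -0.0671  0.3018] F [ 0.9  0.6 -0.7] w 87.0 shift [ 3.27  0.07 -0.16] turn [-0.001  0.002  0.002]
```

>>> play_rows(targets=[{"claw":0,"linear":[0.8,0.07,-0.15],"rotation":[0,0,0]},{"claw":0,"linear":[0.8,0,0],"rotation":[0,0,0]},{"claw":0,"linear":[0.8,0,0],"rotation":[0,0,0]},{"claw":0,"linear":[0.5,0,0],"rotation":[0,0,0]},{"claw":0,"linear":[0,0,0],"rotation":[0,0,0]}])

```text
time: 3.07
position: [0.5816, -0.0722, 0.2272]
tool_rot: [1.258, 1.169, -1.272]
ft_force: [-0.3, -0.3, -1.6]
grip_width: 1.001
```

```bash
python3 -c "
from h import *
plan(HOOK+[0,0,.033])"
```

```text
t 3.07 pos [ 0.5816 -0.0722  0.2272] F [-0.3 -0.3 -1.6] w 87.0 shift [ 0.29  0.07 -0.36] turn [-0.008  0.005  0.002]
```

>>> play_rows(targets=[{"claw":0,"linear":[0.29,0.07,-0.36],"rotation":[-0.008,0.005,0.002]},{"claw":0,"linear":[0,0,0],"rotation":[0,0,0]}])

```text
time: 3.23
position: [0.5831, -0.0647, 0.2195]
tool_rot: [1.257, 1.178, -1.258]
ft_force: [-0.4, 1.2, -0.4]
grip_width: 1.0
```

```bash
python3 -c "
from h import *
plan(HOOK+[0,0,.033])"
```

```text
t 3.23 pos [ 0.5831 -0.0647  0.2195] F [-0.4  1.2 -0.4] w 87.0 shift [-0.02  0.03 -0.05] turn [-0.002  0.     0.001]
```

>>> play_rows(targets=[{"claw":0,"linear":[0,0,0],"rotation":[0,0,0]}])

```text
time: 3.32
position: [0.5833, -0.0651, 0.2202]
tool_rot: [1.257, 1.177, -1.258]
ft_force: [-0.1, -0.2, -0.8]
grip_width: 1.0
```

```bash
python3 -c "
from h import *
plan(HOOK+[0,0,.033])"
```

```text
t 3.32 pos [ 0.5833 -0.0651  0.2202] F [-0.1 -0.2 -0.8] w 87.0 shift [ 0.01  0.02 -0.07] turn [-0.002  0.     0.   ]
```

>>> play_rows(targets=[{"claw":0.6,"linear":[0,0.02,-0.06],"rotation":[0,0,0]},{"claw":0.7,"linear":[0,0,0],"rotation":[0,0,0]},{"claw":0.9,"linear":[0,0,0],"rotation":[0,0,0]},{"claw":0.9,"linear":[0,0,0],"rotation":[0,0,0]},{"claw":0.9,"linear":[0,0,0],"rotation":[0,0,0]},{"claw":0.9,"linear":[0,0,0],"rotation":[0,0,0]}], newtons=30)

```text
time: 3.82
position: [0.5858, -0.0633, 0.2239]
tool_rot: [1.259, 1.172, -1.254]
ft_force: [-0.8, 0.9, -0.1]
grip_width: 0.629
```

```bash
python3 -c "
from h import *
plan(HOOK+[0,0,.033])"
```

```text
t 3.82 pos [ 0.5858 -0.0633  0.2239] F [-0.8  0.9 -0.1] w 54.7 shift [ 0.16 -0.08  0.01] turn [-0.002  0.001 -0.004]
```

>>> play_rows(targets=[{"claw":0.9,"linear":[0.14,-0.08,0],"rotation":[0,0,0]},{"claw":0.9,"linear":[0,0,0],"rotation":[0,0,0]},{"claw":0.9,"linear":[0,0,0],"rotation":[0,0,0]},{"claw":0.9,"linear":[0,0,0],"rotation":[0,0,0]}])

```text
time: 4.15
position: [0.5836, -0.0632, 0.2201]
tool_rot: [1.259, 1.172, -1.254]
ft_force: [-0.1, 0.0, -0.4]
grip_width: 0.326
```

```bash
python3 -c "
from h import *
plan(HOOK+[0,0,.033])"
```

```text
t 4.15 pos [ 0.5836 -0.0632  0.2201] F [-0.1  0.  -0.4] w 28.3 shift [0.   0.01 0.01] turn [-0.002  0.001 -0.004]
```

>>> play_rows(targets=[{"claw":0.9,"linear":[0,0,0],"rotation":[0,0,0]},{"claw":0.9,"linear":[0,0,0],"rotation":[0,0,0]},{"claw":0.9,"linear":[0,0,0],"rotation":[0,0,0]},{"claw":0.9,"linear":[0,0,0],"rotation":[0,0,0]}])

```text
time: 4.48
position: [0.5835, -0.0631, 0.22]
tool_rot: [1.259, 1.172, -1.254]
ft_force: [-0.8, 0.4, -0.1]
grip_width: 0.225
```

```bash
python3 -c "
from h import *
plan(HOOK+[0,0,.033])"
```

```text
t 4.48 pos [ 0.5835 -0.0631  0.22  ] F [-0.8  0.4 -0.1] w 19.6 shift [-0.    0.02  0.01] turn [-0.002  0.001 -0.004]
```

Gripped at 19.6 mm opening, and the block is 20 mm. I lift about 22 mm, then move 60 mm toward -x.

>>> play_rows(targets=[{"claw":0.9,"linear":[-0.3,0,0],"rotation":[0,0,0]},{"claw":0.9,"linear":[-0.3,0,0],"rotation":[0,0,0]},{"claw":0.9,"linear":[-0.3,0,0],"rotation":[0,0,0]},{"claw":0.9,"linear":[0,0,0],"rotation":[0,0,0]}])

```text
time: 4.82
position: [0.5827, -0.0632, 0.2435]
tool_rot: [1.258, 1.174, -1.256]
ft_force: [-0.2, 0.1, -2.1]
grip_width: 0.224
```

```bash
python3 -c "
from h import *
plan(HOOK+[0,0,.055])"
```

```text
t 4.82 pos [ 0.5827 -0.0632  0.2435] F [-0.2  0.1 -2.1] w 19.5 shift [0.06 0.05 0.01] turn [-0.002  0.001 -0.002]
```

>>> play_rows(targets=[{"claw":0.9,"linear":[0.04,-0.5,0],"rotation":[0,0,0]},{"claw":0.9,"linear":[0,-0.5,0],"rotation":[0,0,0]},{"claw":0.9,"linear":[0,-0.5,0],"rotation":[0,0,0]},{"claw":0.9,"linear":[0,-0.5,0],"rotation":[0,0,0]},{"claw":0.9,"linear":[0,-0.3,0],"rotation":[0,0,0]},{"claw":0.9,"linear":[0,0,0],"rotation":[0,0,0]}])

```text
time: 5.32
position: [0.5244, -0.059, 0.2439]
tool_rot: [1.259, 1.173, -1.253]
ft_force: [0.7, -0.4, -2.4]
grip_width: 0.227
```

```bash
python3 -c "
from h import *
plan(HOOK-.06*RX+[0,0,.135]);plan(POT+[0,0,.325])"
```

```text
t 5.32 pos [ 0.5244 -0.059   0.2439] F [ 0.7 -0.4 -2.4] w 19.7 shift [-3.13  0.01  0.03] turn [-0.001  0.    -0.004]
t 5.32 pos [ 0.5244 -0.059   0.2439] F [ 0.7 -0.4 -2.4] w 19.7 shift [-3.27 -2.83 -7.79] turn [-0.001  0.    -0.004]
```

>>> play_rows(targets=[{"claw":0.9,"linear":[-0.8,0,0],"rotation":[0,0,0]},{"claw":0.9,"linear":[-0.8,0,0],"rotation":[0,0,0]},{"claw":0.9,"linear":[-0.8,0,0],"rotation":[0,0,0]},{"claw":0.9,"linear":[-0.8,-0.3,-0.6],"rotation":[0,0,0]},{"claw":0.9,"linear":[0,-0.3,-0.8],"rotation":[0,0,0]},{"claw":0.9,"linear":[0,-0.3,-0.8],"rotation":[0,0,0]},{"claw":0.9,"linear":[0,-0.3,-0.8],"rotation":[0,0,0]},{"claw":0.9,"linear":[0,-0.3,-0.8],"rotation":[0,0,0]},{"claw":0.9,"linear":[0,-0.3,-0.8],"rotation":[0,0,0]},{"claw":0.9,"linear":[0,-0.3,-0.8],"rotation":[0,0,0]}])

```text
time: 6.15
position: [0.4856, 0.0778, 0.3284]
tool_rot: [1.272, 1.161, -1.257]
ft_force: [0.3, 0.3, -2.0]
grip_width: 0.224
```

```bash
python3 -c "
from h import *
plan(POT+[0,0,.325])"
```

```text
t 6.15 pos [0.4856 0.0778 0.3284] F [ 0.3  0.3 -2. ] w 19.5 shift [ 0.12 -0.98 -2.42] turn [-0.01   0.    -0.008]
```

>>> play_rows(targets=[{"claw":0.9,"linear":[0,-0.3,-0.7],"rotation":[-0.01,0,-0.008]},{"claw":0.9,"linear":[0,-0.3,-0.7],"rotation":[0,0,0]},{"claw":0.9,"linear":[0,-0.2,-0.5],"rotation":[0,0,0]},{"claw":0.9,"linear":[0,0,0],"rotation":[0,0,0]},{"claw":0.9,"linear":[0,0,0],"rotation":[0,0,0]}])

```text
time: 6.57
position: [0.468, 0.1361, 0.3298]
tool_rot: [1.247, 1.186, -1.244]
ft_force: [0.3, -0.3, -1.1]
grip_width: 0.224
```

```bash
python3 -c "
from h import *
plan(POT+[0,0,.325])
cv2.imwrite('pics/t2.png',get_image('top'));cv2.imwrite('pics/s2.png',get_image('scene'))
a=cv2.imread('pics/t2.png')[250:370,190:340];b=cv2.imread('pics/s2.png')[130:280,290:440]
cv2.imwrite('pics/c2.png',np.hstack([cv2.resize(a,(400,320),interpolation=2),cv2.resize(b,(400,400),interpolation=2)[:320]]))"
```

```text
t 6.57 pos [0.468  0.1361 0.3298] F [ 0.3 -0.3 -1.1] w 19.5 shift [ 0.19 -0.09 -0.15] turn [ 0.009 -0.001 -0.001]
```

View pics/c2.png

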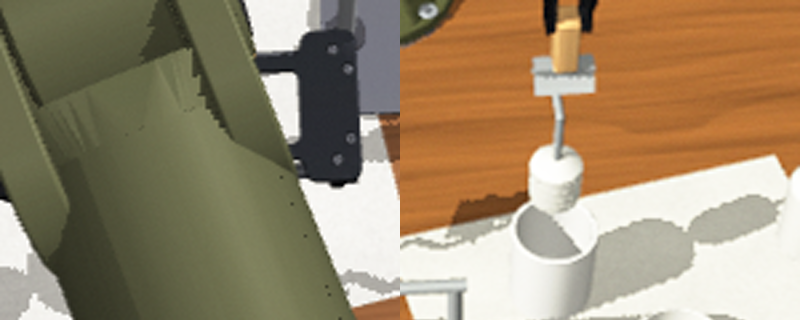

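The right panel shows the bristle head above the pot opening. The top view is blocked by the arm. The two estimates of the pot's x differ by 8 mm, so I'll refine with overlays on the initial images.

```bash
python3 - <<'E'
from h import *
out=[]
for n,(x0,y0),col in(("top",(235,285),0),("scene",(318,190),0)):
    im=cv2.imread(f"pics/{n}0.png");f=5
    c=cv2.resize(im[y0:y0+78,x0:x0+78],None,fx=f,fy=f,interpolation=2)
    a=np.linspace(0,2*np.pi,100)
    for C,colr in(((.4624,.140),(0,0,255)),((.4705,.140),(0,180,0))):
        for r,z in((.041,.095),(.037,.095),(.041,0)):
            p=proj(n,np.column_stack([C[0]+r*np.cos(a),C[1]+r*np.sin(a),0*a+z]))
            q=((p-[x0,y0]+.5)*f).astype(int);cv2.polylines(c,[q.reshape(-1,1,2)],True,colr,1)
    out.append(c)
cv2.imwrite("pics/c3.png",np.hstack(out))
E
```

```text
(no output)
```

View pics/c3.png

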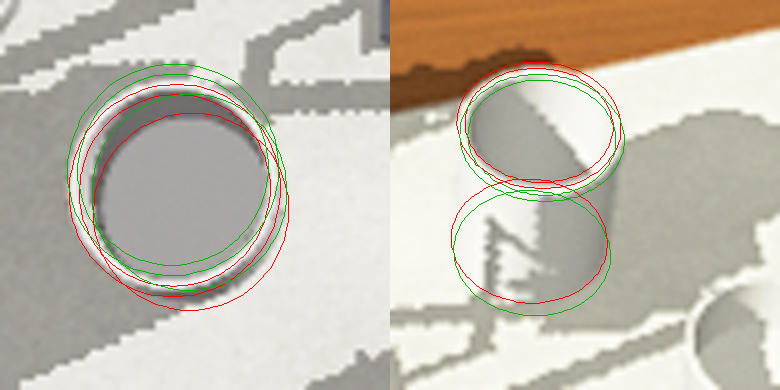

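The rim in the overlays lies between the two estimates, so the pot is at ≈(0.465,0.140), leaving 13 mm clearance around the bristles. I align and descend.

>>> play_rows(targets=[{"claw":0.9,"linear":[0.2,-0.12,-0.15],"rotation":[0.009,0,0]},{"claw":0.9,"linear":[0,0,0],"rotation":[0,0,0]},{"claw":0.9,"linear":[0.5,0,0],"rotation":[0,0,0]},{"claw":0.9,"linear":[0,0,0],"rotation":[0,0,0]}])

```text
time: 7.0
position: [0.4665, 0.1357, 0.3109]
tool_rot: [1.264, 1.175, -1.262]
ft_force: [-0.4, -0.2, -3.4]
grip_width: 0.223
```

```bash
sed -i 's/POT=np.array(\[.466/POT=np.array([.465/' h.py; python3 -c "
from h import *
plan(POT+[0,0,.245])"
```

```text
t 7.0 pos [0.4665 0.1357 0.3109] F [-0.4 -0.2 -3.4] w 19.4 shift [ 2.64 -0.07 -0.16] turn [-0.006 -0.001 -0.   ]
```

>>> play_rows(targets=[{"claw":0.9,"linear":[0,-0.07,-0.17],"rotation":[-0.006,0,0]},{"claw":0.9,"linear":[0.5,0,0],"rotation":[0,0,0]},{"claw":0.9,"linear":[0.5,0,0],"rotation":[0,0,0]},{"claw":0.9,"linear":[0.5,0,0],"rotation":[0,0,0]},{"claw":0.9,"linear":[0,0,0],"rotation":[0,0,0]}])

```text
time: 7.42
position: [0.4658, 0.1388, 0.2708]
tool_rot: [1.259, 1.177, -1.256]
ft_force: [-0.8, 0.3, -1.4]
grip_width: 0.225
```

```bash
python3 -c "
from h import *
plan(POT+[0,0,.245])"
```

```text
t 7.42 pos [0.4658 0.1388 0.2708] F [-0.8  0.3 -1.4] w 19.6 shift [ 1.03 -0.04 -0.05] turn [-0.002 -0.001 -0.001]
```

>>> play_rows(targets=[{"claw":0.9,"linear":[0.4,-0.03,-0.05],"rotation":[0,0,0]},{"claw":0.9,"linear":[0.45,0,0],"rotation":[0,0,0]},{"claw":0.9,"linear":[0.45,0,0],"rotation":[0,0,0]},{"claw":0.9,"linear":[0.45,0,0],"rotation":[0,0,0]},{"claw":0.9,"linear":[0.45,0,0],"rotation":[0,0,0]},{"claw":0.9,"linear":[0,0,0],"rotation":[0,0,0]}])

```text
time: 7.92
position: [0.4645, 0.1401, 0.2093]
tool_rot: [1.259, 1.178, -1.257]
ft_force: [-1.4, -0.3, -2.8]
grip_width: 0.225
```

```bash
python3 -c "
from h import *
plan(POT+[0,0,.197])"
```

```text
t 7.92 pos [0.4645 0.1401 0.2093] F [-1.4 -0.3 -2.8] w 19.6 shift [0.49 0.02 0.  ] turn [-0.002 -0.001 -0.   ]
```

>>> play_rows(targets=[{"claw":0.9,"linear":[0.35,0,0],"rotation":[0,0,0]},{"claw":0.9,"linear":[0,0,0],"rotation":[0,0,0]}])

```text
time: 8.08
position: [0.4642, 0.14, 0.1991]
tool_rot: [1.258, 1.179, -1.258]
ft_force: [-1.3, -0.7, -2.8]
grip_width: 0.223
```

>>> play_rows(targets=[{"claw":0.9,"linear":[0.12,0,0],"rotation":[0,0,0]},{"claw":0.9,"linear":[0,0,0],"rotation":[0,0,0]}])

```text
time: 8.25
position: [0.465, 0.1403, 0.1966]
tool_rot: [1.259, 1.178, -1.256]
ft_force: [0.0, 0.7, -2.0]
grip_width: 0.227
```

>>> play_rows(targets=[{"claw":0.9,"linear":[0.06,0,0],"rotation":[0,0,0]}])

```text
time: 8.33
position: [0.4658, 0.1406, 0.1959]
tool_rot: [1.26, 1.177, -1.255]
ft_force: [-0.2, 0.1, 9.6]
grip_width: 0.225
```

>>> play_rows(targets=[{"claw":0.9,"linear":[0,0,0],"rotation":[0,0,0]}])

```text
time: 8.42
position: [0.4662, 0.1408, 0.1964]
tool_rot: [1.261, 1.176, -1.254]
ft_force: [0.4, 0.2, -1.2]
grip_width: 0.223
```

Contact came at TCP z≈0.196, as calculated. Now up for the first stroke.

>>> play_rows(targets=[{"claw":0.9,"linear":[-0.5,0,0],"rotation":[0,0,0]},{"claw":0.9,"linear":[-0.5,0,0],"rotation":[0,0,0]},{"claw":0.9,"linear":[-0.5,0,0],"rotation":[0,0,0]},{"claw":0.9,"linear":[-0.5,0,0],"rotation":[0,0,0]},{"claw":0.9,"linear":[0,0,0],"rotation":[0,0,0]}])

```text
time: 8.83
position: [0.4656, 0.1405, 0.2511]
tool_rot: [1.26, 1.176, -1.254]
ft_force: [1.7, 1.0, -1.0]
grip_width: 0.227
```

```bash
python3 -c "
from h import *
plan(POT+[0,0,.197])"
```

```text
t 8.83 pos [0.4656 0.1405 0.2511] F [ 1.7  1.  -1. ] w 19.8 shift [ 2.16 -0.03  0.02] turn [-0.002 -0.001 -0.002]
```

>>> play_rows(targets=[{"claw":0.9,"linear":[0.45,0,0],"rotation":[0,0,0]},{"claw":0.9,"linear":[0.45,0,0],"rotation":[0,0,0]},{"claw":0.9,"linear":[0.45,0,0],"rotation":[0,0,0]},{"claw":0.9,"linear":[0.4,0,0],"rotation":[0,0,0]},{"claw":0.9,"linear":[0,0,0],"rotation":[0,0,0]}])

```text
time: 9.25
position: [0.4646, 0.1401, 0.2017]
tool_rot: [1.259, 1.177, -1.256]
ft_force: [-0.4, 0.0, -2.5]
grip_width: 0.23
```

```bash
python3 -c "
from h import *
plan(POT+[0,0,.196])"
```

```text
t 9.25 pos [0.4646 0.1401 0.2017] F [-0.4  0.  -2.5] w 20.0 shift [0.23 0.02 0.  ] turn [-0.002 -0.001 -0.001]
```

>>> play_rows(targets=[{"claw":0.9,"linear":[0.2,0,0],"rotation":[0,0,0]},{"claw":0.9,"linear":[0.03,0,0],"rotation":[0,0,0]}])

```text
time: 9.42
position: [0.465, 0.1406, 0.1954]
tool_rot: [1.26, 1.177, -1.255]
ft_force: [-0.7, 0.7, 9.2]
grip_width: 0.225
```

>>> play_rows(targets=[{"claw":0.9,"linear":[0.03,0,0],"rotation":[0,0,0]}])

```text
time: 9.5
position: [0.4656, 0.1409, 0.1954]
tool_rot: [1.261, 1.177, -1.253]
ft_force: [-1.5, -0.3, 6.1]
grip_width: 0.225
```

>>> play_rows(targets=[{"claw":0.9,"linear":[-0.5,0,0],"rotation":[0,0,0]},{"claw":0.9,"linear":[-0.5,0,0],"rotation":[0,0,0]},{"claw":0.9,"linear":[-0.5,0,0],"rotation":[0,0,0]},{"claw":0.9,"linear":[-0.5,0,0],"rotation":[0,0,0]},{"claw":0.9,"linear":[0,0,0],"rotation":[0,0,0]}])

```text
time: 9.92
position: [0.4649, 0.1409, 0.2465]
tool_rot: [1.259, 1.179, -1.255]
ft_force: [1.1, 0.6, -2.1]
grip_width: 0.226
```

>>> play_rows(targets=[{"claw":0.9,"linear":[0.45,0,0],"rotation":[0,0,0]},{"claw":0.9,"linear":[0.45,0,0],"rotation":[0,0,0]},{"claw":0.9,"linear":[0.45,0,0],"rotation":[0,0,0]},{"claw":0.9,"linear":[0.4,0,0],"rotation":[0,0,0]},{"claw":0.9,"linear":[0,0,0],"rotation":[0,0,0]}])

```text
time: 10.33
position: [0.4635, 0.1405, 0.1954]
tool_rot: [1.257, 1.18, -1.257]
ft_force: [-0.3, -0.5, 1.6]
grip_width: 0.228
```

```bash
python3 -c "
from h import *
plan(POT+[0,0,.196])"
```

```text
t 10.33 pos [0.4635 0.1405 0.1954] F [-0.3 -0.5  1.6] w 19.8 shift [-0.02  0.06  0.01] turn [-0.001 -0.001  0.001]
```

Third bottom reached. Now up and out.

>>> play_rows(targets=[{"claw":0.9,"linear":[0.02,0,0],"rotation":[0,0,0]},{"claw":0.9,"linear":[-0.5,0,0],"rotation":[0,0,0]},{"claw":0.9,"linear":[-0.5,0,0],"rotation":[0,0,0]},{"claw":0.9,"linear":[-0.5,0,0],"rotation":[0,0,0]},{"claw":0.9,"linear":[-0.5,0,0],"rotation":[0,0,0]},{"claw":0.9,"linear":[0,0,0],"rotation":[0,0,0]}])

```text
time: 10.83
position: [0.463, 0.1407, 0.2475]
tool_rot: [1.256, 1.182, -1.258]
ft_force: [0.5, -0.5, -1.8]
grip_width: 0.223
```

>>> play_rows(targets=[{"claw":0.9,"linear":[-0.7,0,0],"rotation":[0,0,0]},{"claw":0.9,"linear":[-0.7,0,0],"rotation":[0,0,0]},{"claw":0.9,"linear":[-0.7,0,0],"rotation":[0,0,0]},{"claw":0.9,"linear":[-0.7,0,0],"rotation":[0,0,0]},{"claw":0.9,"linear":[-0.2,0,0],"rotation":[0,0,0]},{"claw":0.9,"linear":[0,0,0],"rotation":[0,0,0]}])

```text
time: 11.33
position: [0.4621, 0.1402, 0.3231]
tool_rot: [1.254, 1.185, -1.261]
ft_force: [-0.1, 0.9, -1.5]
grip_width: 0.224
```

```bash
python3 -c "
from h import *
plan(HOOK-.06*RX+[0,0,.137])"
```

```text
t 11.33 pos [0.4621 0.1402 0.3231] F [-0.1  0.9 -1.5] w 19.5 shift [-0.06  2.98  7.82] turn [-0.    -0.001  0.004]
```

>>> play_rows(targets=[{"claw":0.9,"linear":[0,0.3,0.8],"rotation":[0,0,0]},{"claw":0.9,"linear":[0,0.3,0.8],"rotation":[0,0,0]},{"claw":0.9,"linear":[0,0.3,0.8],"rotation":[0,0,0]},{"claw":0.9,"linear":[0,0.3,0.8],"rotation":[0,0,0]},{"claw":0.9,"linear":[0,0.3,0.8],"rotation":[0,0,0]},{"claw":0.9,"linear":[0,0.3,0.8],"rotation":[0,0,0]},{"claw":0.9,"linear":[0,0.3,0.8],"rotation":[0,0,0]},{"claw":0.9,"linear":[0,0.3,0.8],"rotation":[0,0,0]},{"claw":0.9,"linear":[0,0.3,0.6],"rotation":[0,0,0]},{"claw":0.9,"linear":[0,0,0],"rotation":[0,0,0]}])

```text
time: 12.17
position: [0.5164, -0.0444, 0.3084]
tool_rot: [1.241, 1.199, -1.266]
ft_force: [-0.8, -0.6, -2.6]
grip_width: 0.224
```

```bash
python3 -c "
from h import *
plan(HOOK-.06*RX+[0,0,.056])"
```

```text
t 12.17 pos [ 0.5164 -0.0444  0.3084] F [-0.8 -0.6 -2.6] w 19.5 shift [2.61 0.4  0.6 ] turn [ 0.004 -0.     0.014]
```

>>> play_rows(targets=[{"claw":0.9,"linear":[0,0.3,0.6],"rotation":[0.004,0,0.014]},{"claw":0.9,"linear":[0.5,0,0],"rotation":[0,0,0]},{"claw":0.9,"linear":[0.5,0,0],"rotation":[0,0,0]},{"claw":0.9,"linear":[0.5,0,0],"rotation":[0,0,0]},{"claw":0.9,"linear":[0.5,0,0],"rotation":[0,0,0]},{"claw":0.9,"linear":[0,0,0],"rotation":[0,0,0]}])

```text
time: 12.67
position: [0.5234, -0.0602, 0.2519]
tool_rot: [1.257, 1.18, -1.253]
ft_force: [-0.5, 0.7, -2.6]
grip_width: 0.223
```

```bash
python3 -c "
from h import *
plan(HOOK-.06*RX+[0,0,.056])"
```

```text
t 12.67 pos [ 0.5234 -0.0602  0.2519] F [-0.5  0.7 -2.6] w 19.4 shift [ 0.35  0.02 -0.02] turn [ 0.001 -0.002 -0.001]
```

>>> play_rows(targets=[{"claw":0.9,"linear":[0.33,0.02,0],"rotation":[0,0,0]},{"claw":0.9,"linear":[0,0,0],"rotation":[0,0,0]}])

```text
time: 12.83
position: [0.5235, -0.0595, 0.2425]
tool_rot: [1.256, 1.181, -1.252]
ft_force: [-1.3, 0.6, -2.7]
grip_width: 0.224
```

```bash
python3 -c "
from h import *
plan(HOOK+[0,0,.056])"
```

```text
t 12.83 pos [ 0.5235 -0.0595  0.2425] F [-1.3  0.6 -2.7] w 19.5 shift [-0.02  2.42  0.01] turn [ 0.001 -0.002 -0.   ]
```

>>> play_rows(targets=[{"claw":0.9,"linear":[-0.02,0.45,0],"rotation":[0,0,0]},{"claw":0.9,"linear":[0,0.45,0],"rotation":[0,0,0]},{"claw":0.9,"linear":[0,0.45,0],"rotation":[0,0,0]},{"claw":0.9,"linear":[0,0.4,0],"rotation":[0,0,0]},{"claw":0.9,"linear":[0,0.3,0],"rotation":[0,0,0]},{"claw":0.9,"linear":[0,0,0],"rotation":[0,0,0]}])

```text
time: 13.33
position: [0.5795, -0.0621, 0.2455]
tool_rot: [1.257, 1.177, -1.248]
ft_force: [-0.4, -0.4, -1.9]
grip_width: 0.225
```

```bash
python3 -c "
from h import *
plan(np.array([.5835,-.0633,.222]))"
```

```text
t 13.33 pos [ 0.5795 -0.0621  0.2455] F [-0.4 -0.4 -1.9] w 19.6 shift [0.94 0.16 0.04] turn [ 0.002 -0.001 -0.004]
```

>>> play_rows(targets=[{"claw":0.9,"linear":[0.1,0.16,0.03],"rotation":[0.002,0,-0.004]},{"claw":0.9,"linear":[0.25,0,0],"rotation":[0,0,0]},{"claw":0.9,"linear":[0.25,0,0],"rotation":[0,0,0]},{"claw":0.9,"linear":[0,0,0],"rotation":[0,0,0]}])

```text
time: 13.67
position: [0.584, -0.0629, 0.2295]
tool_rot: [1.257, 1.181, -1.255]
ft_force: [0.1, -0.1, -2.5]
grip_width: 0.23
```

```bash
python3 -c "
from h import *
plan(np.array([.5835,-.0633,.2205]))"
```

```text
t 13.67 pos [ 0.584  -0.0629  0.2295] F [ 0.1 -0.1 -2.5] w 20.0 shift [ 0.36 -0.02  0.02] turn [ 0.    -0.002  0.001]
```

>>> play_rows(targets=[{"claw":0.9,"linear":[0.15,-0.02,0],"rotation":[0,0,0]},{"claw":0.9,"linear":[0.15,0,0],"rotation":[0,0,0]},{"claw":0.9,"linear":[0.05,0,0],"rotation":[0,0,0]}])

```text
time: 13.92
position: [0.5826, -0.0629, 0.2197]
tool_rot: [1.256, 1.181, -1.256]
ft_force: [0.2, -0.2, -0.9]
grip_width: 0.224
```

```bash
python3 -c "
from h import *
plan(np.array([.5835,-.0633,.2205]))
cv2.imwrite('pics/s4.png',get_image('scene'))
b=cv2.imread('pics/s4.png')[190:330,140:340]
cv2.imwrite('pics/c4.png',cv2.resize(b,(800,560),interpolation=2))"
```

```text
t 13.92 pos [ 0.5826 -0.0629  0.2197] F [ 0.2 -0.2 -0.9] w 19.5 shift [-0.03  0.04  0.01] turn [ 0.    -0.001  0.001]
```

View pics/c4.png

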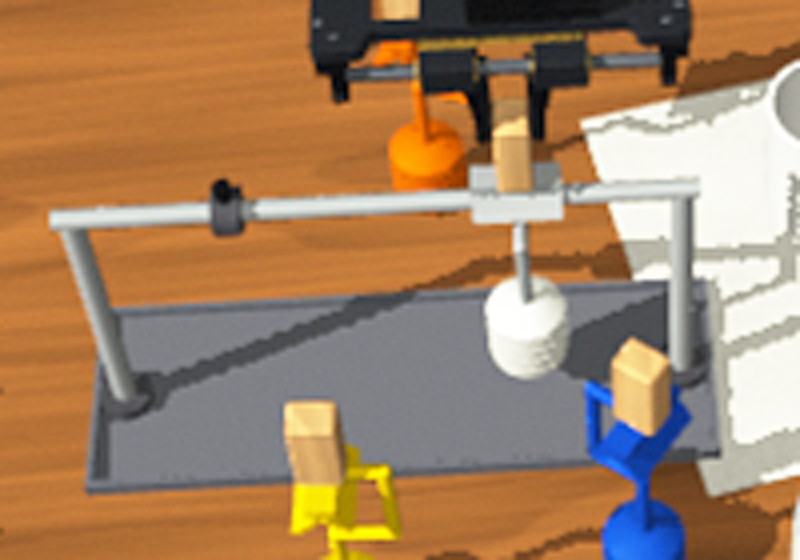

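The brush is hooked over the bar with the bar through the hood (515,195), at its old place. The pot and decoys are undisturbed. I let go and let it hang for a moment.

>>> play_rows(targets=[{"claw":0.5,"linear":[0,0.03,0],"rotation":[0,0,0]},{"claw":0.5,"linear":[0,0,0],"rotation":[0,0,0]},{"claw":0.5,"linear":[0,0,0],"rotation":[0,0,0]},{"claw":0.5,"linear":[0,0,0],"rotation":[0,0,0]},{"claw":0.5,"linear":[0,0,0],"rotation":[0,0,0]},{"claw":0.5,"linear":[0,0,0],"rotation":[0,0,0]},{"claw":0.5,"linear":[0,0,0],"rotation":[0,0,0]},{"claw":0.5,"linear":[0,0,0],"rotation":[0,0,0]}])

```text
time: 14.63
position: [0.5844, -0.0631, 0.2225]
tool_rot: [1.258, 1.177, -1.253]
ft_force: [-0.2, 0.3, -0.7]
grip_width: 0.495
```

```bash
python3 -c "
from h import *
plan(np.array([.5835,-.0633,.2205]))"
```

```text
t 14.63 pos [ 0.5844 -0.0631  0.2225] F [-0.2  0.3 -0.7] w 43.1 shift [ 0.08 -0.04  0.01] turn [-0.    -0.001 -0.002]
```

>>> play_rows(targets=[{"claw":0.5,"linear":[0,0,0],"rotation":[0,0,0]},{"claw":0.5,"linear":[0,0,0],"rotation":[0,0,0]},{"claw":0.5,"linear":[0,0,0],"rotation":[0,0,0]},{"claw":0.71,"linear":[0.25,-0.03,0],"rotation":[0,0,0]},{"claw":0.71,"linear":[0,0,0],"rotation":[0,0,0]},{"claw":0.71,"linear":[0,0,0],"rotation":[0,0,0]},{"claw":0.71,"linear":[0,0,0],"rotation":[0,0,0]},{"claw":0.71,"linear":[0,0,0],"rotation":[0,0,0]}])

```text
time: 15.3
position: [0.5833, -0.063, 0.215]
tool_rot: [1.257, 1.178, -1.254]
ft_force: [0.5, 0.4, 0.1]
grip_width: 0.302
```

```bash
python3 -c "
from h import *
plan(MID-.048*RY+[0,0,.029])"
```

```text
t 15.3 pos [ 0.5833 -0.063   0.215 ] F [0.5 0.4 0.1] w 26.3 shift [-0.04  0.03  5.06] turn [-0.    -0.001 -0.001]
```

>>> play_rows(targets=[{"claw":0.71,"linear":[0,0.02,0.15],"rotation":[0,0,0]},{"claw":0.71,"linear":[0,0,0.2],"rotation":[0,0,0]},{"claw":0.71,"linear":[0,0,0.2],"rotation":[0,0,0]},{"claw":0.71,"linear":[0,0,0.2],"rotation":[0,0,0]},{"claw":0.71,"linear":[0,0,0.2],"rotation":[0,0,0]},{"claw":0.71,"linear":[0,0,0.2],"rotation":[0,0,0]},{"claw":0.71,"linear":[0,0,0.1],"rotation":[0,0,0]}])

```text
time: 15.88
position: [0.5818, -0.0965, 0.2151]
tool_rot: [1.257, 1.179, -1.252]
ft_force: [0.0, -0.0, 0.5]
grip_width: 0.287
```

```bash
python3 -c "
from h import *
plan(MID-.048*RY+[0,0,.029])"
```

```text
t 15.88 pos [ 0.5818 -0.0965  0.2151] F [ 0.  -0.   0.5] w 25.0 shift [-0.04 -0.    3.72] turn [ 0.    -0.001 -0.001]
```

>>> play_rows(targets=[{"claw":0.71,"linear":[0,0,0.2],"rotation":[0,0,0]},{"claw":0.71,"linear":[0,0,0.25],"rotation":[0,0,0]},{"claw":0.71,"linear":[0,0,0.25],"rotation":[0,0,0]},{"claw":0.71,"linear":[0,0,0.25],"rotation":[0,0,0]},{"claw":0.71,"linear":[0,0,0.25],"rotation":[0,0,0]},{"claw":0.71,"linear":[0,0,0.25],"rotation":[0,0,0]},{"claw":0.71,"linear":[0,0,0.25],"rotation":[0,0,0]},{"claw":0.71,"linear":[0,0,0.25],"rotation":[0,0,0]},{"claw":0.71,"linear":[0,0,0.2],"rotation":[0,0,0]},{"claw":0.71,"linear":[0,0,0.1],"rotation":[0,0,0]}])

```text
time: 16.72
position: [0.5777, -0.1598, 0.215]
tool_rot: [1.259, 1.178, -1.254]
ft_force: [-0.3, 0.3, -0.0]
grip_width: 0.291
```

```bash
python3 -c "
from h import *
plan(MID-.048*RY+[0,0,.029])"
```

```text
t 16.72 pos [ 0.5777 -0.1598  0.215 ] F [-0.3  0.3 -0. ] w 25.3 shift [-0.04  0.01  1.18] turn [-0.001 -0.001 -0.001]
```

```bash
python3 -c "
from h import *
plan(MID-.048*RY+[0,0,.029])
a=get_image('scene')[190:310,140:340];b=get_image('wrist')[120:420,200:480]
b=cv2.resize(b,(310,332),interpolation=2);a=cv2.resize(a,(490,294),interpolation=2)
c=np.zeros((332,800,3),np.uint8);c[:294,:490]=a;c[:,490:]=b
cv2.imwrite('pics/c5.png',c)"
```

```text
t 16.72 pos [ 0.5777 -0.1598  0.215 ] F [-0.3  0.3 -0. ] w 25.3 shift [-0.04  0.01  1.18] turn [-0.001 -0.001 -0.001]
```

View pics/c5.png

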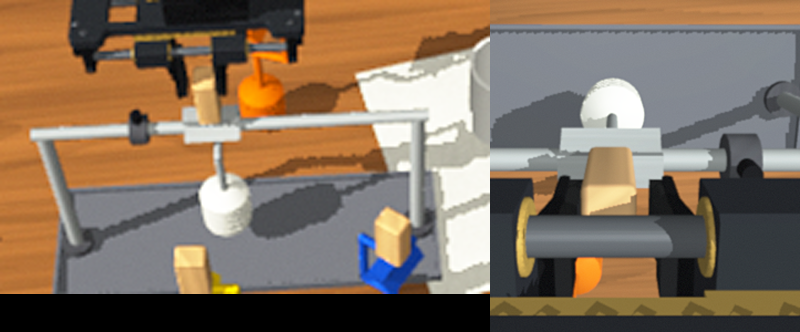

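The brush follows the finger. The hood's right edge is at (663,160) in the right panel and the collar's left edge at (722,160), roughly 30 mm apart. I approach slowly.

>>> play_rows(targets=[{"claw":0.71,"linear":[0,0,0.15],"rotation":[0,0,0]},{"claw":0.71,"linear":[0,0,0.15],"rotation":[0,0,0]},{"claw":0.71,"linear":[0,0,0.15],"rotation":[0,0,0]},{"claw":0.71,"linear":[0,0,0.15],"rotation":[0,0,0]},{"claw":0.71,"linear":[0,0,0.1],"rotation":[0,0,0]},{"claw":0.71,"linear":[0,0,0.05],"rotation":[0,0,0]}])

```text
time: 17.32
position: [0.5766, -0.1781, 0.2149]
tool_rot: [1.257, 1.18, -1.251]
ft_force: [-0.5, 1.2, 0.7]
grip_width: 0.286
```

```bash
python3 -c "
from h import *
plan(MID-.048*RY+[0,0,.029])
s=get_state();im=get_image('wrist')
for n,p in(('collar+',MID-.073*RY),('hood-',MID+RY*((s['position']-MID)@RY-.025)+[0,0,0])):print(n,wproj(p))
cv2.imwrite('pics/c6.png',cv2.resize(im[190:270,280:440],(800,400),interpolation=2))"
```

```text
t 17.32 pos [ 0.5766 -0.1781  0.2149] F [-0.5  1.2  0.7] w 24.9 shift [-0.04  0.    0.44] turn [ 0.001 -0.002 -0.001]
collar+ [np.float64(378.4), np.float64(264.0)]
hood- [np.float64(358.7), np.float64(264.0)]
```

View pics/c6.png

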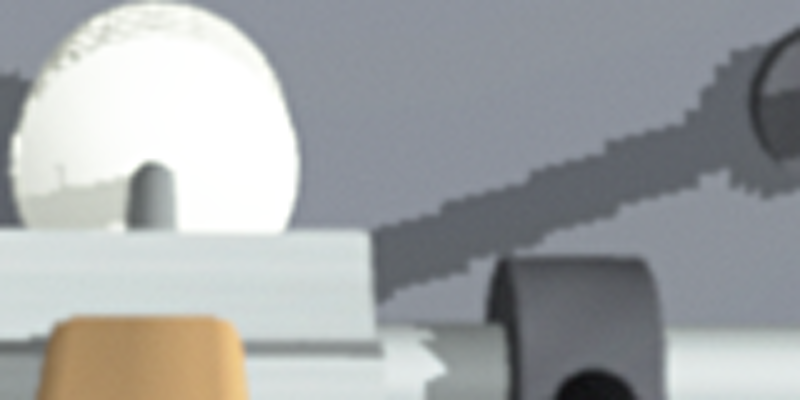

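The gap between the hood edge (356) and the collar face (381) is about 14 mm, as calculated (11 mm plus about 3 mm of finger clearance).

>>> play_rows(targets=[{"claw":0.71,"linear":[0,0,0.15],"rotation":[0,0,0]},{"claw":0.71,"linear":[0,0,0.15],"rotation":[0,0,0]},{"claw":0.71,"linear":[0,0,0.08],"rotation":[0,0,0]}])

```text
time: 17.62
position: [0.5762, -0.1877, 0.2151]
tool_rot: [1.257, 1.181, -1.25]
ft_force: [-0.4, 0.2, 0.4]
grip_width: 0.289
```

>>> play_rows(targets=[{"claw":0.71,"linear":[0,0,0.04],"rotation":[0,0,0]},{"claw":0.71,"linear":[0,0,0],"rotation":[0,0,0]}])

```text
time: 17.78
position: [0.576, -0.1897, 0.215]
tool_rot: [1.257, 1.18, -1.251]
ft_force: [0.8, 1.1, 0.7]
grip_width: 0.293
```

```bash
python3 -c "
from h import *
plan(MID-.048*RY+[0,0,.029])"
```

```text
t 17.78 pos [ 0.576  -0.1897  0.215 ] F [0.8 1.1 0.7] w 25.5 shift [-0.04 -0.   -0.02] turn [ 0.001 -0.002 -0.001]
```

>>> play_rows(targets=[{"claw":0.71,"linear":[0,0,0.05],"rotation":[0,0,0]}])

```text
time: 17.87
position: [0.576, -0.1906, 0.2151]
tool_rot: [1.258, 1.181, -1.251]
ft_force: [-0.3, 1.6, 0.8]
grip_width: 0.293
```

```bash
python3 -c "
from h import *
plan(MID-.051*RY+[0,0,.029])
im=get_image('wrist')
# intensity along the bar row between hood and collar
p=wproj(MID-.073*RY);print(p)
r=int(p[1])-6
for rr in(r-4,r,r+4):print(rr,im[rr,int(p[0])-16:int(p[0])+18].mean(1).astype(int))"
```

```text
t 17.87 pos [ 0.576  -0.1906  0.2151] F [-0.3  1.6  0.8] w 25.5 shift [-0.04 -0.01  0.06] turn [ 0.001 -0.002 -0.001]
[np.float64(355.6), np.float64(264.2)]
254 [211 211 211 211 210 211 209 211 210 211 210 211 209 192 161 139 124  85
  63  52  56  80 103 111 109 108 109 108 106 107 106 105 105 104]
258 [172 171 171 172 173 171 172 172 172 172 170 163 139 133 134 135 133 133
 127 102  60  72 101 111 114 110 109 109 108 107 109 106 107 107]
262 [217 215 216 216 214 217 215 215 216 216 215 217 216 216 217 216 212 192
 159 133  74  66  97 109 109 106 106 106 106 108 109 110 111 110]
```

>>> play_rows(targets=[{"claw":0.71,"linear":[0,0,0.05],"rotation":[0,0,0]}])

```text
time: 18.0
position: [0.5759, -0.1921, 0.2151]
tool_rot: [1.257, 1.18, -1.251]
ft_force: [0.7, 0.6, 0.3]
grip_width: 0.291
```

>>> play_rows(targets=[{"claw":0.71,"linear":[0,0,0.03],"rotation":[0,0,0]}])

```text
time: 18.08
position: [0.5758, -0.1931, 0.2151]
tool_rot: [1.257, 1.18, -1.251]
ft_force: [0.2, 0.1, 0.3]
grip_width: 0.291
```

```bash
python3 -c "
from h import *
plan(MID-.051*RY+[0,0,.029])
im=get_image('wrist')
p=wproj(MID-.073*RY);print(p)
r=int(p[1])-6
for rr in(r-4,r,r+4):print(rr,im[rr,int(p[0])-16:int(p[0])+18].mean(1).astype(int))"
```

```text
t 18.08 pos [ 0.5758 -0.1931  0.2151] F [0.2 0.1 0.3] w 25.3 shift [-0.03 -0.   -0.03] turn [ 0.001 -0.002 -0.001]
[np.float64(352.1), np.float64(264.2)]
254 [211 211 213 211 211 211 212 210 209 211 208 193 159 136 133 137 138 125
  83  64  95 109 109 111 107 110 108 107 105 105 104 104 103 103]
258 [172 172 172 172 172 170 170 170 171 169 153 137 134 135 136 137 136 132
 116  96  94 105 112 109 110 108 109 108 108 108 107 107 106 109]
262 [215 216 216 215 216 215 216 216 214 216 215 214 215 215 216 216 215 216
 217 208 175 119 103 105 106 106 106 109 108 110 109 112 111 113]
```

>>> play_rows(targets=[{"claw":0.71,"linear":[0,0,0.04],"rotation":[0,0,0]}])

```text
time: 18.22
position: [0.5759, -0.1937, 0.2151]
tool_rot: [1.257, 1.181, -1.25]
ft_force: [0.1, 1.9, 1.3]
grip_width: 0.29
```

```bash
cat > e.py <<'E'
from h import *
plan(MID-.051*RY+[0,0,.029])
im=get_image('wrist')
p=wproj(MID-.073*RY);r=264;a=336
for rr in(254,258,262):print(rr,im[rr,a:a+30].mean(1).astype(int))
# collar far (-y) edge: darkest->bright transition along the bar
print(im[262,370:400].mean(1).astype(int), wproj(MID-.089*RY))
E
python3 e.py
```

```text
t 18.22 pos [ 0.5759 -0.1937  0.2151] F [0.1 1.9 1.3] w 25.2 shift [-0.03 -0.01 -0.06] turn [ 0.002 -0.002 -0.001]
254 [212 211 212 211 211 210 211 209 212 209 193 160 137 134 135 137 130 106
  76  95 109 111 109 109 107 107 106 106 104 104]
258 [171 171 171 171 172 172 171 172 168 155 138 134 135 135 138 139 138 129
 110 105 108 111 110 109 107 108 107 107 107 106]
262 [216 214 216 216 216 215 215 215 216 215 216 216 217 215 215 215 217 218
 216 201 144 106 107 106 106 107 108 108 109 111]
[114 112 113 112 113 112 111 109 110 112 109 108 110 142 198 226 225 223
 224 224 225 224 225 223 224 223 224 224 224 224] [np.float64(379.0), np.float64(264.4)]
```

>>> play_rows(targets=[{"claw":0.71,"linear":[0,0,0.04],"rotation":[0,0,0]}])

```text
time: 18.35
position: [0.576, -0.1943, 0.2154]
tool_rot: [1.258, 1.181, -1.249]
ft_force: [1.3, 1.9, 1.9]
grip_width: 0.291
```

```bash
python3 e.py
```

```text
t 18.35 pos [ 0.576  -0.1943  0.2154] F [1.3 1.9 1.9] w 25.3 shift [-0.02 -0.01 -0.08] turn [ 0.002 -0.003 -0.002]
254 [211 211 211 211 211 212 212 212 210 192 161 137 134 135 137 129  97  76
  96 109 110 109 108 107 107 107 104 104 104 103]
258 [183 184 184 185 185 184 184 175 152 134 133 135 135 135 137 132 116 100
 105 110 111 108 108 109 108 108 107 107 107 107]
262 [215 215 217 216 215 216 216 217 216 215 216 214 215 215 215 216 215 217
 205 158 114 103 106 107 107 109 109 109 109 109]
[113 112 113 112 111 113 111 109 110 108 108 109 140 194 224 225 224 223
 224 223 223 223 223 223 223 224 223 223 223 224] [np.float64(378.0), np.float64(264.7)]
```

The hood edge and the collar now move together in the image and the force has risen to about 2 N, so the brush is in contact. I back off slightly, open, and rise.

>>> play_rows(targets=[{"claw":0.71,"linear":[0,0,-0.08],"rotation":[0,0,0]},{"claw":0.5,"linear":[0,0,0],"rotation":[0,0,0]},{"claw":0.5,"linear":[0,0,0],"rotation":[0,0,0]},{"claw":0.5,"linear":[0,0,0],"rotation":[0,0,0]},{"claw":0.5,"linear":[0,0,0],"rotation":[0,0,0]}])

```text
time: 18.82
position: [0.5758, -0.1945, 0.2152]
tool_rot: [1.257, 1.178, -1.252]
ft_force: [0.2, 0.8, 1.5]
grip_width: 0.468
```

```bash
python3 e.py; python3 - <<'E'
from h import *
im=get_image('wrist');c=cv2.resize(im[190:280,270:430],(800,450),interpolation=2);cv2.imwrite('pics/c7.png',c)
E
```

```text
t 18.82 pos [ 0.5758 -0.1945  0.2152] F [0.2 0.8 1.5] w 40.7 shift [-0.03 -0.01 -0.09] turn [ 0.001 -0.001 -0.002]
254 [206 204 205 205 204 205 204 205 203 187 156 132 131 133 134 119  76  83
 100 106 107 106 104 105 102 103 102 102 102 101]
258 [178 179 178 178 178 177 175 158 138 129 131 131 132 133 134 126 102  92
 101 107 107 106 105 105 106 105 104 103 103 103]
262 [193 193 195 194 194 194 195 193 194 192 195 194 194 194 194 194 195 181
 132 104 102 104 102 104 103 104 108 107 108 108]
[111 108 108 109 109 106 107 105 107 105 104 119 168 218 224 221 221 221
 221 221 220 221 221 221 221 220 221 221 221 221] [np.float64(377.9), np.float64(264.2)]
```

View pics/c7.png

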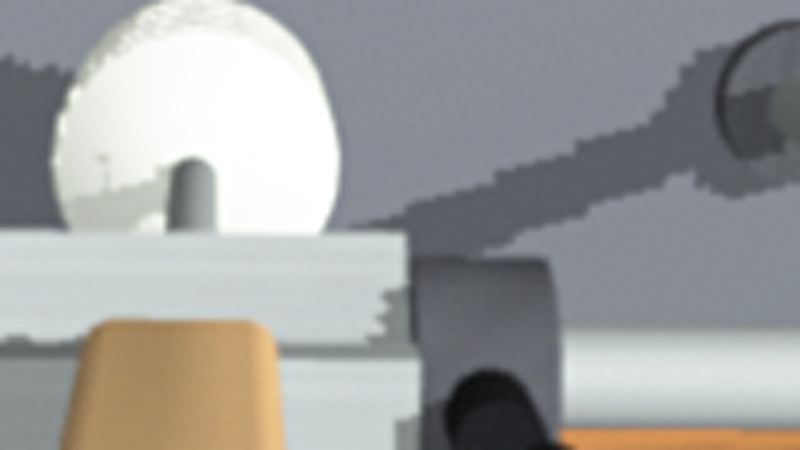

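The hood's end face is flush against the collar, meeting at about (412,350) in the crop. Now retreat straight up.

>>> play_rows(targets=[{"claw":0.4,"linear":[0,0,-0.12],"rotation":[0,0,0]},{"claw":0.4,"linear":[0,0,0],"rotation":[0,0,0]},{"claw":0.4,"linear":[-0.2,0,0],"rotation":[0,0,0]},{"claw":0.4,"linear":[-0.4,0,0],"rotation":[0,0,0]},{"claw":0.4,"linear":[-0.6,0,0],"rotation":[0,0,0]},{"claw":0.4,"linear":[-0.8,0,0],"rotation":[0,0,0]},{"claw":0.4,"linear":[-0.8,0,0],"rotation":[0,0,0]},{"claw":0.4,"linear":[-0.8,0,0],"rotation":[0,0,0]},{"claw":0.4,"linear":[-0.5,0,0],"rotation":[0,0,0]},{"claw":0.4,"linear":[0,0,0],"rotation":[0,0,0]}])

```text
time: 19.75
position: [0.5752, -0.1912, 0.3267]
tool_rot: [1.257, 1.178, -1.252]
ft_force: [0.0, -0.3, -0.2]
grip_width: 0.599
```

>>> play_rows(targets=[{"claw":0.4,"linear":[0,0,0],"rotation":[0,0,0]},{"claw":0.4,"linear":[0,0,0],"rotation":[0,0,0]},{"claw":0.4,"linear":[0,0,0],"rotation":[0,0,0]},{"claw":0.4,"linear":[0,0,0],"rotation":[0,0,0]},{"claw":0.4,"linear":[0,0,0],"rotation":[0,0,0]},{"claw":0.4,"linear":[0,0,0],"rotation":[0,0,0]}])

```text
time: 20.25
position: [0.5744, -0.191, 0.325]
tool_rot: [1.256, 1.18, -1.253]
ft_force: [0.4, -0.0, -0.2]
grip_width: 0.598
```

```bash
python3 - <<'E'
from h import *
plan(MID-.048*RY+[0,0,.13])
s=get_image('scene');w=get_image('wrist')
c=np.zeros((580,800,3),np.uint8)
c[:330,:]=cv2.resize(s[185:295,145:412],(800,330),interpolation=2)
c[330:,:]=cv2.resize(w[150:275,200:600],(800,250),interpolation=2)
cv2.imwrite('pics/c8.png',c)
for n,p in(("collar+",MID-.073*RY),("collar-",MID-.089*RY)):print(n,wproj(p),proj('scene',p))
E
```

```text
t 20.25 pos [ 0.5744 -0.191   0.325 ] F [ 0.4 -0.  -0.2] w 52.0 shift [ 0.32  0.06 -0.07] turn [ 0.001 -0.001 -0.001]
collar+ [np.float64(342.6), np.float64(221.5)] [[200.9 242.2]]
collar- [np.float64(361.9), np.float64(221.6)] [[193.6 242.6]]
```

View pics/c8.png

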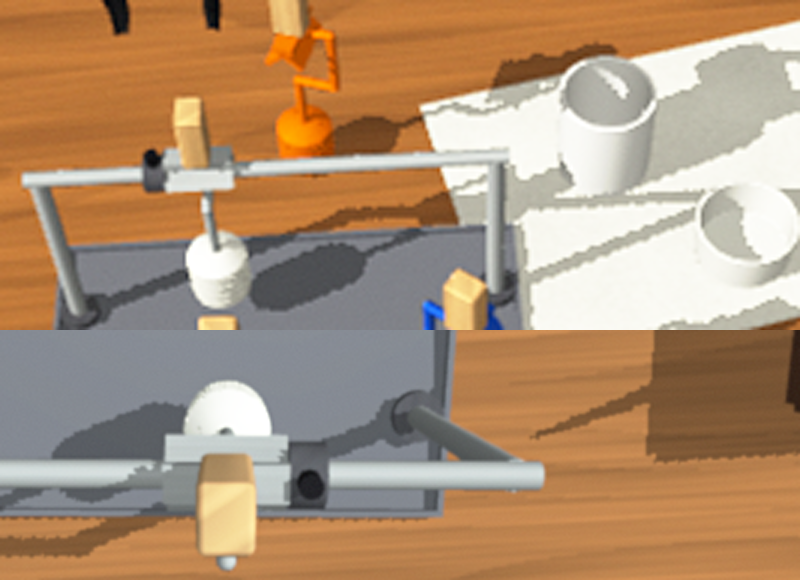

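The brush hangs freely with its hood touching the collar. The collar (scene x≈193, 192 before) and the pot (rim ≈(348,216)) are where they were, and the gripper is clear. Handing in.

```bash
python3 -c "
from bench import close_job;print(close_job())"
```

```text
the job is handed in; nothing more can be done
None
```

The job is handed in at about 20 s of the 67 s allowed. `close_job` gave no verdict, so the results below are my own checks.

- **Scrubbing:** I lifted the white brush off the rail and made three full strokes in the tall pot. The bristles touched the bottom each time: 9 to 10 N on the first two, and about 3 N above the free-hanging load on the third. On the way up, the top of the bristles cleared the rim by about 18 mm or more.
- **Re-hanging:** I hung the brush back within about 1 mm of where it was, by the measured arm position. I then opened the fingers and left it hanging free for about a second.
- **Sliding:** I slid it along the bar with the fingers loosely around the grip block. I stopped when it met the collar, at about 2 N.
- **Last checks:** The final pictures show the hook against the collar and the brush hanging free. The collar and pot are within about 1 pixel of their starting places in the scene view, and the orange decoy and tub look undisturbed. I never touched the flask, paint jar, blue or yellow decoys, but they were not fully in the final crops. The gripper is about 100 mm above everything, with no force on it.

My first two camera estimates of the pot disagreed by 8 mm in x. I settled that with an overlay before lowering the brush, and saw no sideways force above about 2 N during the strokes.

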